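# Reverse the parts pots for reassembly

### The job

The four parts pots of a dismantled clock stand in the dark wooden rack in the order in which the parts came off; for reassembly move them all to the aluminium rack in the reverse order, so that the pot that was leftmost in the wooden rack ends up rightmost in the aluminium one, the second from the left becomes second from the right, and so on. Leave each pot standing upright, flat on the floor of its own compartment and let go; do not tip the pots over or drop them, as the small parts inside would be jumbled.

Things in the scene. Friction and masses are not known exactly. Their poses are not given: they have to be found in the camera images.
- red_mid (a point): loose upright parts pot: a bare steel cylinder 40 mm in diameter and 60 mm tall, the top 12 mm being its red lid (41 mm, fixed on); weighs 0.10 to 0.20 kg. The point is its centre, 30 mm above its underside; z is its upright axis, yaw has no meaning
- yellow_mid (a point): loose upright parts pot: a bare steel cylinder 40 mm in diameter and 60 mm tall, the top 12 mm being its yellow lid (41 mm, fixed on); weighs 0.10 to 0.20 kg. The point is its centre, 30 mm above its underside; z is its upright axis, yaw has no meaning
- blue_mid (a point): loose upright parts pot: a bare steel cylinder 40 mm in diameter and 60 mm tall, the top 12 mm being its blue lid (41 mm, fixed on); weighs 0.10 to 0.20 kg. The point is its centre, 30 mm above its underside; z is its upright axis, yaw has no meaning
- white_mid (a point): loose upright parts pot: a bare steel cylinder 40 mm in diameter and 60 mm tall, the top 12 mm being its white lid (41 mm, fixed on); weighs 0.10 to 0.20 kg. The point is its centre, 30 mm above its underside; z is its upright axis, yaw has no meaning
- source: dark wooden rack, fixed; a pot in each compartment at the start. Origin: middle of the row, at bench level. Four compartments centred at y = +105, +35, -35, -105 mm, x = 0; each 64 x 64 mm inside, floor 8 mm and lips and dividers 12 mm above the bench. +y: robot's left, +x: away from it, to within 0.12 rad. Ledge with tags, 8 mm high and 29 mm wide, on its robot side. May be the nearer or the farther rack
- target: aluminium rack with grey pads, fixed, empty at the start, 0.16 to 0.21 m nearer or farther than the wooden one. Origin: middle of the row, at bench level. Four compartments centred at y = +105, +35, -35, -105 mm, x = 0; each 64 x 64 mm inside, floor 8 mm and lips and dividers 12 mm above the bench. +y: robot's left, +x: away from it, to within 0.12 rad
- tag_red: red flat tag, 20 x 44 x 3 mm, fixed to the ledge of the wooden rack, centred 52 mm on the robot's side of the middle of the compartment where the pot with the red lid stands at the start (so it still shows the old order when the pots are gone). Origin: centre of its underside, 8 mm above the bench
- tag_yellow: yellow flat tag, 20 x 44 x 3 mm, fixed to the ledge of the wooden rack, centred 52 mm on the robot's side of the middle of the compartment where the pot with the yellow lid stands at the start (so it still shows the old order when the pots are gone). Origin: centre of its underside, 8 mm above the bench
- tag_blue: blue flat tag, 20 x 44 x 3 mm, fixed to the ledge of the wooden rack, centred 52 mm on the robot's side of the middle of the compartment where the pot with the blue lid stands at the start (so it still shows the old order when the pots are gone). Origin: centre of its underside, 8 mm above the bench
- tag_white: white flat tag, 20 x 44 x 3 mm, fixed to the ledge of the wooden rack, centred 52 mm on the robot's side of the middle of the compartment where the pot with the white lid stands at the start (so it still shows the old order when the pots are gone). Origin: centre of its underside, 8 mm above the bench
Mind the look-alikes: they are no part of the job. What is shaped like the part that bears red_mid but pink is not meant.

How it is judged:
At the end, for the whole second after the job is handed in: Each pot stands in the aluminium rack in the compartment mirroring its tag's place in the wooden rack, within 15 mm of the middle along both rack axes, on the floor (centre 34 to 41 mm above the bench), within 0.06 rad of upright, at rest (under 0.02 m/s) (x of red_mid in the frame of target between -0.015 and 0.015 m and z of red_mid in the frame of target between 0.034 and 0.041 m and angle between each of red_mid, yellow_mid, blue_mid, white_mid's own z axis and vertical below 0.06 rad and linear speed of each of pot_red, pot_yellow, pot_blue, pot_white below 0.02 m/s and ((y of tag_red in the frame of source between 0.085 and 0.125 m and y of red_mid in the frame of target between -0.12 and -0.09 m) or (y of tag_red in the frame of source between 0.015 and 0.055 m and y of red_mid in the frame of target between -0.05 and -0.02 m) or (y of tag_red in the frame of source between -0.055 and -0.015 m and y of red_mid in the frame of target between 0.02 and 0.05 m) or (y of tag_red in the frame of source between -0.125 and -0.085 m and y of red_mid in the frame of target between 0.09 and 0.12 m)) and x of yellow_mid in the frame of target between -0.015 and 0.015 m and z of yellow_mid in the frame of target between 0.034 and 0.041 m and ((y of tag_yellow in the frame of source between 0.085 and 0.125 m and y of yellow_mid in the frame of target between -0.12 and -0.09 m) or (y of tag_yellow in the frame of source between 0.015 and 0.055 m and y of yellow_mid in the frame of target between -0.05 and -0.02 m) or (y of tag_yellow in the frame of source between -0.055 and -0.015 m and y of yellow_mid in the frame of target between 0.02 and 0.05 m) or (y of tag_yellow in the frame of source between -0.125 and -0.085 m and y of yellow_mid in the frame of target between 0.09 and 0.12 m)) and x of blue_mid in the frame of target between -0.015 and 0.015 m and z of blue_mid in the frame of target between 0.034 and 0.041 m and ((y of tag_blue in the frame of source between 0.085 and 0.125 m and y of blue_mid in the frame of target between -0.12 and -0.09 m) or (y of tag_blue in the frame of source between 0.015 and 0.055 m and y of blue_mid in the frame of target between -0.05 and -0.02 m) or (y of tag_blue in the frame of source between -0.055 and -0.015 m and y of blue_mid in the frame of target between 0.02 and 0.05 m) or (y of tag_blue in the frame of source between -0.125 and -0.085 m and y of blue_mid in the frame of target between 0.09 and 0.12 m)) and x of white_mid in the frame of target between -0.015 and 0.015 m and z of white_mid in the frame of target between 0.034 and 0.041 m and ((y of tag_white in the frame of source between 0.085 and 0.125 m and y of white_mid in the frame of target between -0.12 and -0.09 m) or (y of tag_white in the frame of source between 0.015 and 0.055 m and y of white_mid in the frame of target between -0.05 and -0.02 m) or (y of tag_white in the frame of source between -0.055 and -0.015 m and y of white_mid in the frame of target between 0.02 and 0.05 m) or (y of tag_white in the frame of source between -0.125 and -0.085 m and y of white_mid in the frame of target between 0.09 and 0.12 m))); the robot touches nothing.
It fails at once if a pot is tipped over (more than about 40 degrees from upright) (angle between any of red_mid, yellow_mid, blue_mid, white_mid's own z axis and vertical above 0.7 rad).
It fails at once if a pot is dropped: out of the fingers with its underside more than about 20 mm above the rack floor ((height (world z) of red_mid above 0.06 m and contact force between the fingers and pot_red below 0.02 N) or (height (world z) of yellow_mid above 0.06 m and contact force between the fingers and pot_yellow below 0.02 N) or (height (world z) of blue_mid above 0.06 m and contact force between the fingers and pot_blue below 0.02 N) or (height (world z) of white_mid above 0.06 m and contact force between the fingers and pot_white below 0.02 N)).
It also fails if it takes over 99 s, if anything falls off the work surface, if the arm or the gripper's body presses on something with over 40 N, if the wrist force passes 120 N, or if a joint passes its speed limit or range.

### The arm

A 7-joint arm with a two-finger parallel gripper is mounted at the origin on the work surface. World frame = base frame: x ahead of the robot, y to its left, z up, the work surface at z = 0. Lengths are in m, angles in rad, forces in N, time in s.
With the tool pointing down it reaches from about 0.4 to 0.9 m from the base axis. Payload 5.6 kg.
Tool frame: the origin (TCP) lies at the very end of the fingers, on their centre line; the grasp point (between the pads) lies 19 mm behind it (r.tcp_to_grasp is the distance from the TCP to the grasp point, in m); z points along the fingers, y is the line along which they close (so a half turn about z gives the same grasp; the last joint's range is limited). The gripper opens to 92 mm and grips with 3 to 60 N. Pads are 20 mm wide; open, the fingers measure 128 mm over their backs; the gripper's body (75 mm by 189 mm) begins 69 mm behind the grasp point.
Start: joints at [-1.237, 0.468, -0.012, 1.603, 0.006, 1.071, -0.056], TCP at [0.239, 0.604, 0.215] pointing down, gripper open.
Joint ranges: [-2.53, 2.53], [-0.31, 2.02], [-1.57, 1.55], [0.28, 2.44], [-1.29, 4.43], [0.15, 1.84], [-2.92, 2.92]. Speed limits (rad/s): [2.57, 2.57, 3.14, 3.14, 3.14, 3.14, 3.14].

### API

Orientations are given as a unit quaternion [x, y, z, w].
In Python, from rig import r gives the robot as it stands.
- The arm moves only by the shell command python3 -m inch 'ROWS' [FORCE]. ROWS is JSON, a list that holds one entry, the list of rows, each a list of 7 numbers: the shift along the tool's x, y, z scaled (see below), then the turn, a rotation vector about the tool's x, y, z scaled (see below), then the closure, from 0 (fully open) to 1 (shut). In form: [[[dx, dy, dz, rx, ry, rz, hand], ...]]. A call has 1 to 20 rows; each row shifts and turns the commanded pose from where the row before left it, along the tool's axes as they then stand; what a row does not reach is not made up. The controller multiplies each number of a shift by 200 mm and each number of a turn by 2 pi rad. A row lasts 1/10 s, in which the tool goes at most 50 mm and 8.59 degrees, less where a joint would pass 70% of its speed; a pose out of reach is approached as far as the arm can. A call with a number of a shift or a turn outside -1 to 1 is refused whole. A call with a gripper value outside its range is refused whole. The fingers move at their own pace and stop on an object; FORCE is the grip in N (left out, the last holds). Time passes only in rows, so rows that do not move let the fingers close. It gives the time, the measured TCP pose, the force, the opening and the grip force at its end, in the units of the state.
- r.read_state(): the state, without advancing time (a new reading comes with each control period).
- r.grab_frame(name): name is "scene" or "side" or "wrist"; returns a dict with "color" (400x640x3 uint8, red, green, blue), "depth" (400x640 float32, m along the optical axis (not along the pixel's ray), 0 where there is no reading), "K" (3x3 intrinsics, pixels), "distortion" ([k1, k2, p1, p2, k3] as OpenCV has them; the pictures are not rectified), "rvec" (rotation vector, rad) and "tvec" (3), from world to camera coordinates, as OpenCV has them. Camera axes: x right, y down, z forward; pixel columns grow to the right and rows downward; lengths in m; the calibration is good to about 2 mm. A picture is of the moment at which its call begins.
- r.finish_job(): hands the job in; it is judged then, once.
The state is a dict: "time_s": time; "joints": joint angles; "qd": joint speeds; "effort": joint torques, N m; "tcp_pos": TCP position; "tcp_rot": TCP orientation; "ft_force": force on the tool from outside, world axes, zero at the start; "moment": the same for the moment, N m; "grip_width": finger opening in m; "finger_force": force on a finger pad.
Only numpy, scipy, OpenCV 4.12 (cv2) and the standard library are available. Lean on these libraries where they do the work, as an engineer would, in place of code of your own. Each camera call takes 0.05 s, during which the arm holds its last target. There are 200 camera calls.

## Working session

There is one attempt and no reset: what is moved stays moved. The work goes in short steps, Python scripts to look and compute and a shell command to move; the robot and the scene stay as the last step left them, time stands still between calls to the robot, and variables do not carry over. Pictures are saved under pics/ and viewed, at most 14 in all, crops included, and the job is handed in when it is done.

```bash
mkdir -p pics; cat > h.py <<'E'
import numpy as np, cv2
from rig import r
from scipy.spatial.transform import Rotation as R
def cloud(f):
    d=f["depth"];h,w=d.shape
    u,v=np.meshgrid(np.arange(w),np.arange(h))
    p=np.stack([u,v],-1).reshape(-1,1,2).astype(np.float64)
    n=cv2.undistortPoints(p,np.array(f["K"]),np.array(f["distortion"])).reshape(h,w,2)
    c=np.concatenate([n*d[...,None],d[...,None]],-1)
    M=cv2.Rodrigues(np.array(f["rvec"],float))[0]
    return (c-np.array(f["tvec"]).reshape(3))@M
def save(f,n,crop=None,s=1):
    im=f["color"][...,::-1]
    if crop: a,b,c,d=crop; im=im[b:d,a:c]
    cv2.imwrite(n,cv2.resize(im,None,fx=s,fy=s))
E
python3 - <<'E'
from h import *
ims=[]
for n in("scene","side"):
    f=r.grab_frame(n); save(f,f"pics/{n}0.png"); np.savez(n+"0.npz",c=f["color"],P=cloud(f))
s=r.read_state(); print(s["tcp_pos"],s["tcp_rot"],s["grip_width"])
print(R.from_quat(s["tcp_rot"]).as_matrix().round(3))
E
```

```text
[0.23905352 0.60392239 0.21378001] [ 1.87302278e-01  9.82302040e-01 -7.43243787e-04 -7.38184545e-05] 0.09197101132883362
[[-0.93   0.368 -0.   ]
 [ 0.368  0.93  -0.001]
 [-0.    -0.001 -1.   ]]
```

View pics/scene0.png

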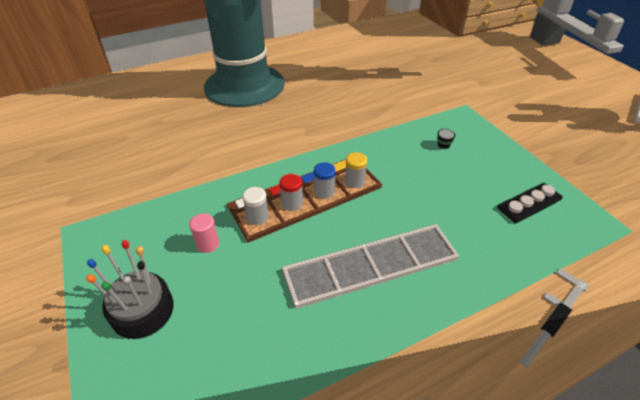

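View pics/side0.png

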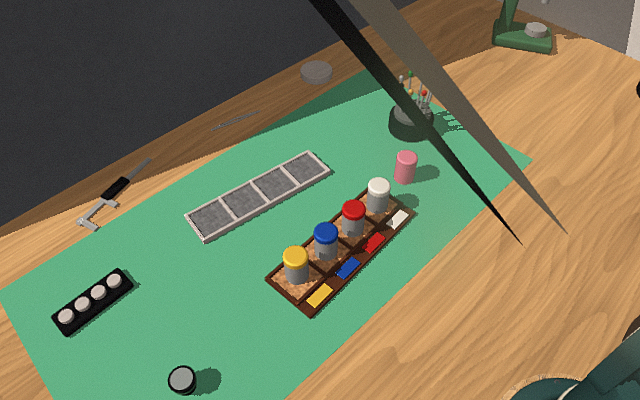

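The wooden rack (scene, about 305,195) is the nearer rack. From the robot's left its lids are yellow (357,160), blue (324,171), red (291,183) and white (255,195), with the tags in the same order. The aluminium rack is at (370,265).

Candidates for red_mid are the red lid in the rack (291,183) and the all-pink can outside the rack (203,232). By the description I choose the red one. The other look-alikes are the pins, the silver-dot tray (530,202) and the black jar (446,137), none of which fits.

```bash
python3 - <<'E'
from h import *
pts={}
for n in("scene","side"):
    z=np.load(n+"0.npz");c=z["c"];P=z["P"]
    hsv=cv2.cvtColor(c,cv2.COLOR_RGB2HSV).astype(int);H,S,V=[hsv[...,i] for i in range(3)]
    top=(P[...,2]>.062)&(P[...,2]<.074)&(P[...,0]>.3)&(P[...,0]<.9)&(abs(P[...,1])<.4)
    m={"yellow":(H>18)&(H<32)&(S>150),"blue":(H>100)&(H<125)&(S>150),"red":((H<6)|(H>174))&(S>190),"white":(S<50)&(V>180)}
    for k,v in m.items():
        q=P[v&top]
        lab=(P[v&(P[...,2]<.02)&(P[...,2]>.007)&(P[...,0]>.3)&(P[...,0]<.65)])
        if len(q)>10:
            cc=(q.min(0)+q.max(0))/2
            print(n,k,len(q),q[:,:].mean(0).round(4),cc.round(4),"tag",len(lab),np.median(lab,0).round(4) if len(lab) else '')
    # target rack: grey low saturation, z .004-.02, away
    g=(S<60)&(P[...,2]>.004)&(P[...,2]<.02)&(P[...,0]>.5)&(P[...,0]<.85)&(abs(P[...,1])<.3)
    nn,lab,st,ce=cv2.connectedComponentsWithStats(cv2.morphologyEx(g.astype(np.uint8),cv2.MORPH_CLOSE,np.ones((5,5))))
    i=1+st[1:,4].argmax();q=P[(lab==i)&g][:,:2].astype(np.float32)
    print(n,st[i],cv2.minAreaRect(q))
f=np.load("side0.npz")["c"][130:330,170:430,::-1];cv2.imwrite("pics/crop.png",cv2.resize(f,None,fx=3,fy=3))
E
```

```text
scene yellow 247 [0.4754 0.0704 0.0681] [0.4734 0.072  0.0668] tag 88 [0.4176 0.069  0.012 ]
scene blue 259 [0.4753 0.0031 0.068 ] [0.4733 0.0034 0.0665] tag 74 [ 0.4218 -0.0062  0.012 ]
scene red 274 [ 0.4785 -0.0647  0.068 ] [ 0.4755 -0.0642  0.0665] tag 79 [ 0.4276 -0.0798  0.0118]
scene white 307 [ 0.4813 -0.1336  0.0683] [ 0.4794 -0.1335  0.0668] tag 666 [ 0.6234 -0.0407  0.0126]
scene [ 282  224  177   84 6956] ((0.6547970771789551, 0.0012895464897155762), (0.2863227427005768, 0.08369453996419907), 83.26649475097656)
side yellow 440 [0.47   0.0753 0.0669] [0.4713 0.0741 0.0663] tag 305 [0.4172 0.0747 0.0102]
side blue 394 [0.4702 0.0087 0.067 ] [0.4709 0.0074 0.0662] tag 267 [0.4211 0.0057 0.0105]
side red 343 [ 0.4722 -0.0598  0.0672] [ 0.473  -0.0603  0.0664] tag 257 [ 0.426  -0.064   0.0103]
side white 292 [ 0.4783 -0.1304  0.0674] [ 0.479  -0.1318  0.0664] tag 603 [ 0.6218 -0.0652  0.0112]
side [ 184  150  147   93 4747] ((0.6580790281295776, 0.001248866319656372), (0.2874658703804016, 0.07904087752103806), 83.49908447265625)
```

View pics/crop.png

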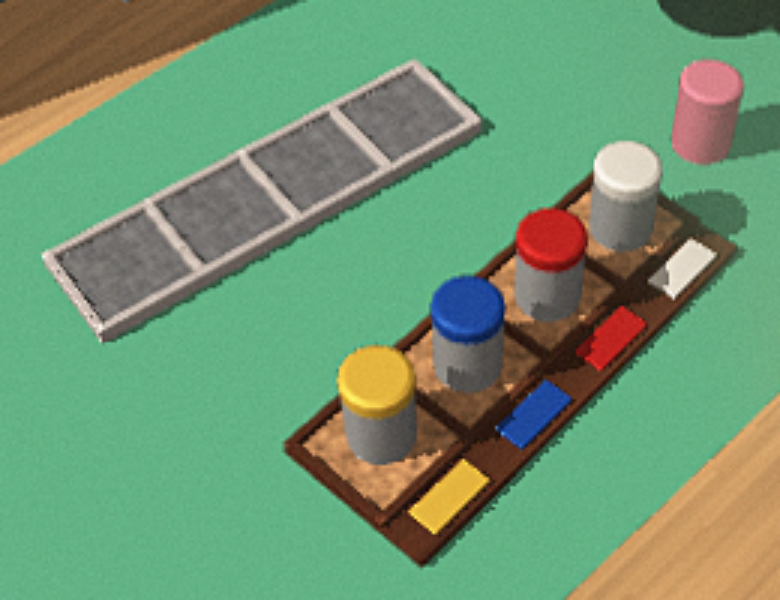

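The crop confirms the choice: yellow, blue, red and white lids (crop 375,380 / 467,310 / 550,240 / 627,170), each behind its own-colour tag. The pink can (708,110) is outside the rack. First I turn the fingers so they close along world x.

```bash
python3 -m inch '[[[0,0,0,0,0,0.0238,0],[0,0,0,0,0,0.0238,0],[0,0,0,0,0,0.0238,0],[0,0,0,0,0,0.0238,0],[0,0,0,0,0,0.0238,0],[0,0,0,0,0,0.0238,0],[0,0,0,0,0,0.0238,0],[0,0,0,0,0,0.0234,0],[0,0,0,0,0,0,0]]]' 20; python3 -m inch '[[[-0.14,0.06,0,0,0,0,0],[-0.14,0.06,0,0,0,0,0],[-0.14,0.06,0,0,0,0,0],[-0.14,0.06,0,0,0,0,0],[-0.14,0.06,0,0,0,0,0],[-0.14,0.06,0,0,0,0,0],[-0.14,0.06,0,0,0,0,0],[-0.14,0.06,0,0,0,0,0],[-0.14,0.06,0,0,0,0,0],[-0.14,0.06,0,0,0,0,0],[-0.14,0.06,0,0,0,0,0],[-0.14,0.06,0,0,0,0,0],[-0.14,0.06,0,0,0,0,0],[-0.14,0.06,0,0,0,0,0],[-0.14,0.06,0,0,0,0,0],[-0.14,0.06,0,0,0,0,0],[-0.14,0.06,0,0,0,0,0],[-0.14,0.06,0,0,0,0,0],[0,0,0,0,0,0,0],[0,0,0,0,0,0,0]]]'
python3 - <<'E'
from h import *
s=r.read_state(); print(R.from_quat(s["tcp_rot"]).as_matrix().round(3), s["tcp_pos"],s["joints"])
f=r.grab_frame("wrist"); save(f,"pics/w.png"); 
P=cloud(f);c=f["color"]
hsv=cv2.cvtColor(c,cv2.COLOR_RGB2HSV).astype(int);H,S,V=[hsv[...,i] for i in range(3)]
t=(P[...,2]>.060)&(P[...,2]<.076)&(f["depth"]>0)
for k,m in {"yellow":(H>18)&(H<32)&(S>150),"blue":(H>100)&(H<125)&(S>150),"red":((H<6)|(H>174))&(S>190)}.items():
    q=P[m&t]
    if len(q)>10: print(k,len(q),((q.min(0)+q.max(0))/2).round(4),np.ptp(q,0).round(3))
E
```

```text
time_s: 1.0
tcp_pos: [0.239, 0.6041, 0.214]
tcp_rot: [0.707, 0.707, -0.0, 0.0]
ft_force: [-0.2, -0.3, -0.6]
grip_width: 0.0918
finger_force: 0.0
time_s: 3.0
tcp_pos: [0.4552, 0.1001, 0.2145]
tcp_rot: [0.707, 0.708, -0.0, -0.0]
ft_force: [-0.1, -0.1, 0.3]
grip_width: 0.0921
finger_force: 0.0
[[-0.001  1.    -0.   ]
 [ 1.     0.001  0.   ]
 [ 0.    -0.    -1.   ]] [0.45518172 0.1001061  0.21452797] [-0.77516142  0.15410905  0.54149953  2.06552947 -0.09779496  0.94622154
 -0.18042436]
yellow 906 [0.4716 0.0743 0.0647] [0.04  0.04  0.009]
blue 768 [0.4719 0.0078 0.0645] [0.038 0.04  0.008]
red 155 [ 0.4735 -0.0734  0.0666] [0.034 0.012 0.004]
```

View pics/w.png

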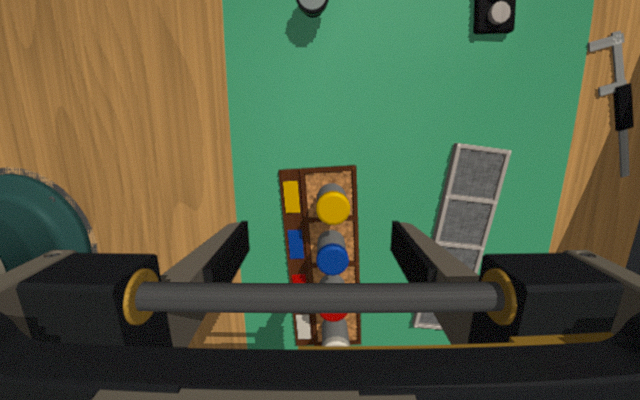

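The wrist view shows the yellow lid (333,205) ahead of its yellow tag (291,195), with the finger gap in line with it. The target rack's far end tilts away (482,160). I descend and grasp.

```bash
python3 -m inch '[[[-0.065,0.042,0,0,0,0,0],[-0.065,0.042,0,0,0,0,0],[0,0,0.12,0,0,0,0],[0,0,0.15,0,0,0,0],[0,0,0.15,0,0,0,0],[0,0,0.15,0,0,0,0],[0,0,0.12,0,0,0,0],[0,0,0.1,0,0,0,0],[0,0,0.08,0,0,0,0],[0,0,0.05,0,0,0,0],[0,0,0.037,0,0,0,0],[0,0,0,0,0,0,0],[0,0,0,0,0,0,0]]]'; python3 -m inch '[[[0,0,0,0,0,0,0.3],[0,0,0,0,0,0,0.45],[0,0,0,0,0,0,0.6],[0,0,0,0,0,0,0.7],[0,0,0,0,0,0,0.8],[0,0,0,0,0,0,1],[0,0,0,0,0,0,1],[0,0,0,0,0,0,1],[0,0,0,0,0,0,1],[0,0,0,0,0,0,1]]]' 25
```

```text
time_s: 4.35
tcp_pos: [0.4724, 0.0747, 0.0236]
tcp_rot: [0.707, 0.707, 0.0, 0.0]
ft_force: [-0.1, 0.3, 0.1]
grip_width: 0.0921
finger_force: 0.0
time_s: 5.35
tcp_pos: [0.4718, 0.0744, 0.0231]
tcp_rot: [0.707, 0.707, -0.0, -0.0]
ft_force: [-0.8, -0.0, 0.5]
grip_width: 0.0397
finger_force: 25.0
```

```bash
python3 -m inch '[[[0,0,-0.03,0,0,0,1],[0,0,-0.07,0,0,0,1],[0,0,-0.1,0,0,0,1],[0,0,-0.1,0,0,0,1],[0,0,-0.1,0,0,0,1],[0,0,-0.1,0,0,0,1],[-0.06,0.06,0,0,0,0,1],[-0.0919,0.0892,0,0,0,0,1],[-0.0919,0.0892,0,0,0,0,1],[-0.0919,0.0892,0,0,0,0,1],[-0.0919,0.0892,0,0,0,0,1],[-0.0919,0.0892,0,0,0,0,1],[-0.0919,0.0892,0,0,0,0,1],[-0.0919,0.0892,0,0,0,0,1],[-0.0919,0.0892,0,0,0,0,1],[-0.0919,0.0892,0,0,0,0,1],[0,0,0,0,0,0,1],[0,0,0,0,0,0,1],[0,0,0,0,0,0,1]]]'
python3 - <<'E'
from h import *
f=r.grab_frame("side"); save(f,"pics/s2.png",(150,50,450,275),2.6)
f=r.grab_frame("scene");P=cloud(f);z=P[...,2];S=cv2.cvtColor(f["color"],cv2.COLOR_RGB2HSV)[...,1]
f=r.grab_frame("wrist");P=cloud(f);S=cv2.cvtColor(f["color"],cv2.COLOR_RGB2HSV)[...,1]
g=(S<60)&(P[...,2]>.003)&(P[...,2]<.022)&(P[...,0]>.57)&(P[...,0]<.75)&(P[...,1]>-.12)&(P[...,1]<.2)&(f["depth"]>0)
q=P[g]
for y in np.arange(-.1,.17,.03):
    k=q[abs(q[:,1]-y)<.01]
    if len(k)>20: print(round(y,3),len(k),np.percentile(k[:,0],[1,99]).round(4), "mid",np.percentile(k[:,0],[1,99]).mean().round(4),"exp",round(.6565+.115*y,4))
print("ymax",np.percentile(q[:,1],[1,99.5]))
E
```

```text
time_s: 7.25
tcp_pos: [0.6441, -0.1019, 0.1235]
tcp_rot: [0.707, 0.707, 0.0, -0.0]
ft_force: [0.3, 0.1, -2.4]
grip_width: 0.0398
finger_force: 25.0
-0.1 1375 [0.6082 0.6832] mid 0.6457 exp 0.645
-0.07 1512 [0.612  0.6867] mid 0.6493 exp 0.6484
-0.04 1565 [0.6156 0.6905] mid 0.6531 exp 0.6519
-0.01 1756 [0.6191 0.6941] mid 0.6566 exp 0.6554
0.02 1849 [0.6225 0.6971] mid 0.6598 exp 0.6588
0.05 1964 [0.6258 0.701 ] mid 0.6634 exp 0.6622
0.08 776 [0.6288 0.7034] mid 0.6661 exp 0.6657
ymax [-0.1147639   0.07751036]
```

View pics/s2.png

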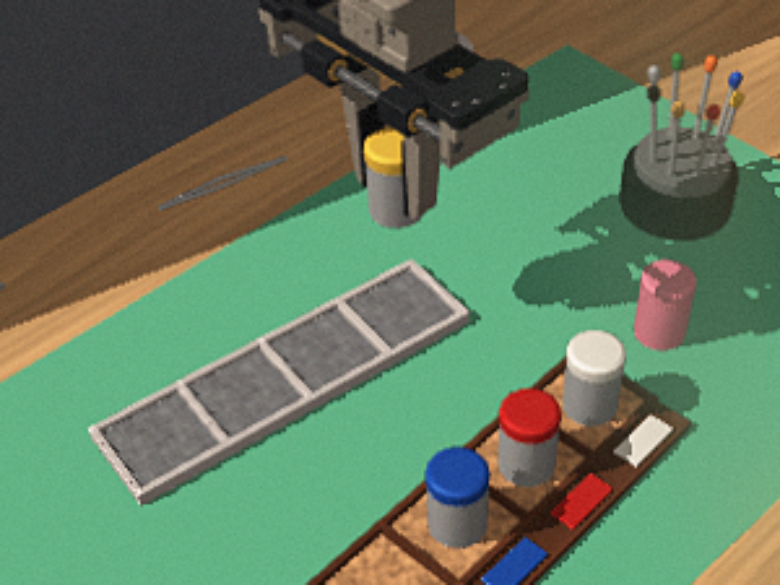

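The yellow pot hangs upright between the pads (crop 390,180) above the aluminium rack's rightmost end. The wrist depth confirms the rack fit to 1 mm, so I lower and release.

```bash
python3 -m inch '[[[-0.005,0.0065,0.05,0,0,0,1],[0,0,0.1,0,0,0,1],[0,0,0.1,0,0,0,1],[0,0,0.1,0,0,0,1],[0,0,0.07,0,0,0,1],[0,0,0.04,0,0,0,1],[0,0,0.025,0,0,0,1],[0,0,0.012,0,0,0,1],[0,0,0,0,0,0,1],[0,0,0,0,0,0,1],[0,0,0,0,0,0,1]]]'; python3 -c "
from h import *
print(r.read_state()['ft_force'])"
```

```text
time_s: 8.5
tcp_pos: [0.6464, -0.104, 0.0245]
tcp_rot: [0.707, 0.707, 0.0, 0.0]
ft_force: [0.7, -0.3, -2.0]
grip_width: 0.0399
finger_force: 25.0
[ 0.67181601 -0.32637878 -2.01928986]
```

```bash
python3 -m inch '[[[0,0,0.005,0,0,0,1],[0,0,0,0,0,0,1],[0,0,0,0,0,0,0.5],[0,0,0,0,0,0,0.35],[0,0,0,0,0,0,0.2],[0,0,0,0,0,0,0],[0,0,0,0,0,0,0],[0,0,0,0,0,0,0],[0,0,0,0,0,0,0]]]'; python3 -m inch '[[[0,0,-0.05,0,0,0,0],[0,0,-0.1,0,0,0,0],[0,0,-0.15,0,0,0,0],[0,0,-0.15,0,0,0,0],[0,0,-0.05,0,0,0,0],[0,0,0,0,0,0,0],[0.055,-0.0872,0,0,0,0,0],[0.055,-0.0872,0,0,0,0,0],[0.055,-0.0872,0,0,0,0,0],[0.055,-0.0872,0,0,0,0,0],[0.055,-0.0872,0,0,0,0,0],[0.055,-0.0872,0,0,0,0,0],[0.055,-0.0872,0,0,0,0,0],[0.055,-0.0872,0,0,0,0,0],[0.055,-0.0872,0,0,0,0,0],[0.06,-0.0875,0,0,0,0,0],[0,0,0,0,0,0,0],[0,0,0,0,0,0,0],[0,0,0,0,0,0,0]]]'
python3 - <<'E'
from h import *
f=r.grab_frame("scene");save(f,"pics/c3.png",(180,100,480,325),2.6)
E
```

```text
time_s: 9.4
tcp_pos: [0.6459, -0.104, 0.0228]
tcp_rot: [0.707, 0.707, 0.0, -0.0]
ft_force: [0.8, 0.0, -0.4]
grip_width: 0.091
finger_force: 0.0
time_s: 11.3
tcp_pos: [0.4721, 0.0064, 0.1226]
tcp_rot: [0.707, 0.707, -0.0, 0.0]
ft_force: [-0.4, 0.9, -0.4]
grip_width: 0.0921
finger_force: 0.0
```

View pics/c3.png

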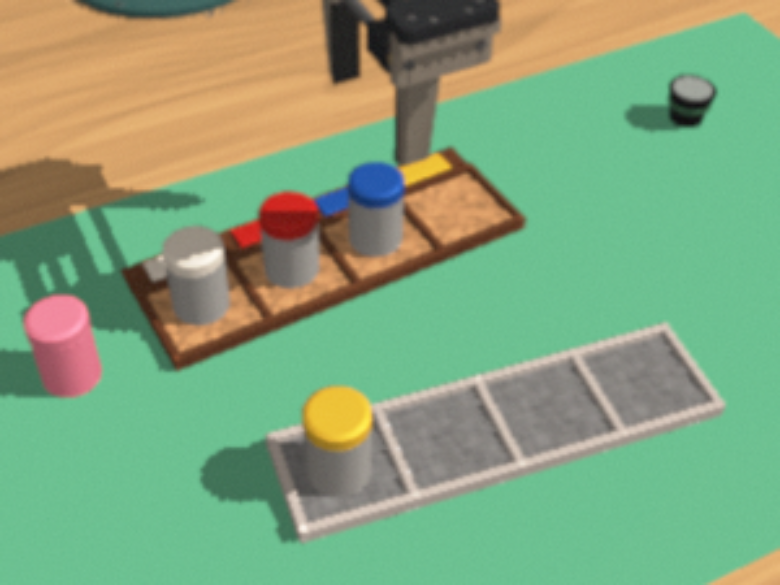

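Yellow stands in the aluminium rack's rightmost compartment (crop 338,440). Blue is next (crop 375,210).

```bash
python3 -m inch '[[[0,0,0.1,0,0,0,0],[0,0,0.1,0,0,0,0],[0,0,0.1,0,0,0,0],[0,0,0.1,0,0,0,0],[0,0,0.06,0,0,0,0],[0,0,0.037,0,0,0,0],[0,0,0,0,0,0,0],[0,0,0,0,0,0,0],[0,0,0,0,0,0,0.3],[0,0,0,0,0,0,0.45],[0,0,0,0,0,0,0.6],[0,0,0,0,0,0,0.7],[0,0,0,0,0,0,0.8],[0,0,0,0,0,0,1],[0,0,0,0,0,0,1],[0,0,0,0,0,0,1],[0,0,0,0,0,0,1],[0,0,0,0,0,0,1]]]' 25 && python3 -m inch '[[[0,0,-0.03,0,0,0,1],[0,0,-0.07,0,0,0,1],[0,0,-0.1,0,0,0,1],[0,0,-0.1,0,0,0,1],[0,0,-0.1,0,0,0,1],[0,0,-0.1,0,0,0,1],[-0.02,0.06,0,0,0,0,1],[-0.02,0.094,0,0,0,0,1],[-0.02,0.094,0,0,0,0,1],[-0.02,0.094,0,0,0,0,1],[-0.02,0.094,0,0,0,0,1],[-0.02,0.094,0,0,0,0,1],[-0.02,0.094,0,0,0,0,1],[-0.02,0.094,0,0,0,0,1],[-0.02,0.094,0,0,0,0,1],[-0.02,0.094,0,0,0,0,1],[0,0,0,0,0,0,1],[0,0,0,0,0,0,1],[0,0,0,0,0,0,1]]]'
```

```text
time_s: 13.15
tcp_pos: [0.4714, 0.007, 0.0234]
tcp_rot: [0.707, 0.707, -0.0, -0.0]
ft_force: [-0.3, 0.0, -0.0]
grip_width: 0.0399
finger_force: 25.0
time_s: 15.05
tcp_pos: [0.6517, -0.0329, 0.1229]
tcp_rot: [0.707, 0.707, -0.0, -0.001]
ft_force: [-0.5, -0.2, -2.1]
grip_width: 0.0403
finger_force: 25.0
```

```bash
python3 -m inch '[[[-0.003,0.008,0.05,0,0,0,1],[0,0,0.1,0,0,0,1],[0,0,0.1,0,0,0,1],[0,0,0.1,0,0,0,1],[0,0,0.07,0,0,0,1],[0,0,0.04,0,0,0,1],[0,0,0.025,0,0,0,1],[0,0,0.012,0,0,0,1],[0,0,0,0,0,0,1],[0,0,0,0,0,0,1],[0,0,0,0,0,0,1]]]'
```

```text
time_s: 16.15
tcp_pos: [0.6548, -0.0336, 0.0247]
tcp_rot: [0.707, 0.707, 0.0, 0.0]
ft_force: [-0.5, 0.2, -0.8]
grip_width: 0.04
finger_force: 25.0
```

```bash
python3 -m inch '[[[0,0,0.005,0,0,0,1],[0,0,0,0,0,0,1],[0,0,0,0,0,0,0.5],[0,0,0,0,0,0,0.35],[0,0,0,0,0,0,0.2],[0,0,0,0,0,0,0],[0,0,0,0,0,0,0],[0,0,0,0,0,0,0],[0,0,0,0,0,0,0]]]'; python3 -m inch '[[[0,0,-0.05,0,0,0,0],[0,0,-0.1,0,0,0,0],[0,0,-0.15,0,0,0,0],[0,0,-0.15,0,0,0,0],[0,0,-0.05,0,0,0,0],[0,0,0,0,0,0,0],[-0.014,-0.09,0,0,0,0,0],[-0.014,-0.09,0,0,0,0,0],[-0.014,-0.09,0,0,0,0,0],[-0.014,-0.09,0,0,0,0,0],[-0.014,-0.09,0,0,0,0,0],[-0.014,-0.09,0,0,0,0,0],[-0.014,-0.09,0,0,0,0,0],[-0.014,-0.09,0,0,0,0,0],[-0.014,-0.09,0,0,0,0,0],[-0.014,-0.09,0,0,0,0,0],[0,0,0,0,0,0,0],[0,0,0,0,0,0,0],[0,0,0,0,0,0,0]]]'
python3 - <<'E'
from h import *
for n in ("scene","side","wrist"):
    f=r.grab_frame(n);P=cloud(f);z=P[...,2]
    hsv=cv2.cvtColor(f["color"],cv2.COLOR_RGB2HSV).astype(int);H,S=hsv[...,0],hsv[...,1]
    for k,m in {"yellow":(H>18)&(H<32)&(S>150),"blue":(H>100)&(H<125)&(S>150),"red":((H<6)|(H>174))&(S>190)}.items():
        q=P[m&(z>.06)&(z<.074)&(abs(P[...,1])<.2)&(P[...,0]>.4)&(P[...,0]<.8)]
        if len(q)>50: print(n,k,len(q),((q.min(0)+q.max(0))/2).round(4))
E
```

```text
time_s: 17.05
tcp_pos: [0.6543, -0.0336, 0.023]
tcp_rot: [0.707, 0.707, 0.0, 0.0]
ft_force: [-0.3, -0.5, -0.3]
grip_width: 0.0912
finger_force: 0.0
time_s: 18.95
tcp_pos: [0.4752, -0.0614, 0.1228]
tcp_rot: [0.707, 0.707, -0.0, 0.0]
ft_force: [0.3, -0.1, -0.3]
grip_width: 0.092
finger_force: 0.0
scene yellow 505 [ 0.647  -0.1056  0.0655]
scene blue 457 [ 0.6558 -0.0353  0.0657]
scene red 288 [ 0.4772 -0.0636  0.0656]
side yellow 261 [ 0.6451 -0.1028  0.0651]
side blue 287 [ 0.6538 -0.0333  0.0653]
side red 365 [ 0.4729 -0.0605  0.0652]
wrist yellow 744 [ 0.6457 -0.0938  0.0646]
wrist blue 1802 [ 0.6536 -0.034   0.0648]
wrist red 1715 [ 0.4735 -0.0619  0.0653]
```

```bash
python3 -m inch '[[[0,-0.007,0.1,0,0,0,0],[0,0,0.1,0,0,0,0],[0,0,0.1,0,0,0,0],[0,0,0.1,0,0,0,0],[0,0,0.06,0,0,0,0],[0,0,0.037,0,0,0,0],[0,0,0,0,0,0,0],[0,0,0,0,0,0,0],[0,0,0,0,0,0,0.3],[0,0,0,0,0,0,0.45],[0,0,0,0,0,0,0.6],[0,0,0,0,0,0,0.7],[0,0,0,0,0,0,0.8],[0,0,0,0,0,0,1],[0,0,0,0,0,0,1],[0,0,0,0,0,0,1],[0,0,0,0,0,0,1],[0,0,0,0,0,0,1]]]' 25 && python3 -m inch '[[[0,0,-0.03,0,0,0,1],[0,0,-0.07,0,0,0,1],[0,0,-0.1,0,0,0,1],[0,0,-0.1,0,0,0,1],[0,0,-0.1,0,0,0,1],[0,0,-0.1,0,0,0,1],[0.049,0.076,0,0,0,0,1],[0.049,0.096,0,0,0,0,1],[0.049,0.096,0,0,0,0,1],[0.049,0.096,0,0,0,0,1],[0.049,0.096,0,0,0,0,1],[0.049,0.096,0,0,0,0,1],[0.049,0.096,0,0,0,0,1],[0.049,0.096,0,0,0,0,1],[0.049,0.096,0,0,0,0,1],[0.049,0.096,0,0,0,0,1],[0,0,0,0,0,0,1],[0,0,0,0,0,0,1],[0,0,0,0,0,0,1]]]'
```

```text
time_s: 20.9
tcp_pos: [0.473, -0.0616, 0.0236]
tcp_rot: [0.707, 0.707, 0.0, 0.0]
ft_force: [0.5, 0.4, -0.1]
grip_width: 0.0398
finger_force: 25.0
time_s: 22.8
tcp_pos: [0.6598, 0.0355, 0.124]
tcp_rot: [0.707, 0.707, -0.0, -0.0]
ft_force: [0.4, 0.0, -2.3]
grip_width: 0.0399
finger_force: 25.0
```

```bash
python3 -m inch '[[[0.003,0.005,0.05,0,0,0,1],[0,0,0.1,0,0,0,1],[0,0,0.1,0,0,0,1],[0,0,0.1,0,0,0,1],[0,0,0.07,0,0,0,1],[0,0,0.04,0,0,0,1],[0,0,0.025,0,0,0,1],[0,0,0.012,0,0,0,1],[0,0,0,0,0,0,1],[0,0,0,0,0,0,1],[0,0,0,0,0,0,1]]]'
```

```text
time_s: 23.9
tcp_pos: [0.6623, 0.0371, 0.0249]
tcp_rot: [0.707, 0.707, 0.0, 0.0]
ft_force: [-0.8, -0.0, -0.4]
grip_width: 0.0399
finger_force: 25.0
```

```bash
python3 -m inch '[[[0,0,0.005,0,0,0,1],[0,0,0,0,0,0,1],[0,0,0,0,0,0,0.5],[0,0,0,0,0,0,0.35],[0,0,0,0,0,0,0.2],[0,0,0,0,0,0,0],[0,0,0,0,0,0,0],[0,0,0,0,0,0,0],[0,0,0,0,0,0,0]]]'; python3 -m inch '[[[0,0,-0.05,0,0,0,0],[0,0,-0.1,0,0,0,0],[0,0,-0.15,0,0,0,0],[0,0,-0.15,0,0,0,0],[0,0,-0.05,0,0,0,0],[0,0,0,0,0,0,0],[-0.085,-0.092,0,0,0,0,0],[-0.085,-0.092,0,0,0,0,0],[-0.085,-0.092,0,0,0,0,0],[-0.085,-0.092,0,0,0,0,0],[-0.085,-0.092,0,0,0,0,0],[-0.085,-0.092,0,0,0,0,0],[-0.085,-0.092,0,0,0,0,0],[-0.085,-0.092,0,0,0,0,0],[-0.085,-0.092,0,0,0,0,0],[-0.085,-0.092,0,0,0,0,0],[0,0,0,0,0,0,0],[0,0,0,0,0,0,0],[0,0,0,0,0,0,0]]]'
python3 - <<'E'
from h import *
f=r.grab_frame("wrist");P=cloud(f);z=P[...,2]
q=P[(z>.061)&(z<.074)&(abs(P[...,0]-.478)<.026)&(abs(P[...,1]+.1325)<.03)]
if len(q): print(len(q),((q.min(0)+q.max(0))/2).round(4),np.ptp(q,0).round(3))
E
```

```text
time_s: 24.8
tcp_pos: [0.6618, 0.037, 0.0232]
tcp_rot: [0.707, 0.707, -0.0, -0.0]
ft_force: [-0.1, -0.8, -0.1]
grip_width: 0.0908
finger_force: 0.0
time_s: 26.7
tcp_pos: [0.4784, -0.1321, 0.1227]
tcp_rot: [0.707, 0.708, -0.0, -0.0]
ft_force: [-1.2, -0.4, 0.3]
grip_width: 0.0922
finger_force: 0.0
1750 [ 0.4784 -0.1329  0.065 ] [0.039 0.04  0.008]
```

```bash
python3 -m inch '[[[-0.003,0,0.1,0,0,0,0],[0,0,0.1,0,0,0,0],[0,0,0.1,0,0,0,0],[0,0,0.1,0,0,0,0],[0,0,0.06,0,0,0,0],[0,0,0.037,0,0,0,0],[0,0,0,0,0,0,0],[0,0,0,0,0,0,0],[0,0,0,0,0,0,0.3],[0,0,0,0,0,0,0.45],[0,0,0,0,0,0,0.6],[0,0,0,0,0,0,0.7],[0,0,0,0,0,0,0.8],[0,0,0,0,0,0,1],[0,0,0,0,0,0,1],[0,0,0,0,0,0,1],[0,0,0,0,0,0,1],[0,0,0,0,0,0,1]]]' 25 && python3 -m inch '[[[0,0,-0.03,0,0,0,1],[0,0,-0.07,0,0,0,1],[0,0,-0.1,0,0,0,1],[0,0,-0.1,0,0,0,1],[0,0,-0.1,0,0,0,1],[0,0,-0.1,0,0,0,1],[0.05,0.04,0,0,0,0,1],[0.104,0.084,0,0,0,0,1],[0.104,0.084,0,0,0,0,1],[0.104,0.084,0,0,0,0,1],[0.104,0.084,0,0,0,0,1],[0.104,0.084,0,0,0,0,1],[0.104,0.084,0,0,0,0,1],[0.104,0.084,0,0,0,0,1],[0.104,0.084,0,0,0,0,1],[0.104,0.084,0,0,0,0,1],[0.104,0.084,0,0,0,0,1],[0.104,0.084,0,0,0,0,1],[0,0,0,0,0,0,1],[0,0,0,0,0,0,1]]]'
```

```text
time_s: 28.55
tcp_pos: [0.478, -0.1336, 0.0238]
tcp_rot: [0.707, 0.707, 0.0, 0.0]
ft_force: [0.5, 0.3, -0.5]
grip_width: 0.0398
finger_force: 25.0
time_s: 30.55
tcp_pos: [0.67, 0.1064, 0.1225]
tcp_rot: [0.706, 0.708, -0.001, -0.0]
ft_force: [-0.5, -0.1, -1.6]
grip_width: 0.0392
finger_force: 25.0
```

```bash
python3 -m inch '[[[-0.002,0,0.05,0,0,0,1],[0,0,0.1,0,0,0,1],[0,0,0.1,0,0,0,1],[0,0,0.1,0,0,0,1],[0,0,0.07,0,0,0,1],[0,0,0.04,0,0,0,1],[0,0,0.025,0,0,0,1],[0,0,0.01,0,0,0,1],[0,0,0,0,0,0,1],[0,0,0,0,0,0,1],[0,0,0,0,0,0,1]]]'
```

```text
time_s: 31.65
tcp_pos: [0.6711, 0.1049, 0.0255]
tcp_rot: [0.707, 0.707, 0.001, 0.0]
ft_force: [0.6, 0.5, -1.7]
grip_width: 0.0394
finger_force: 25.0
```

Lower the last 1.5 mm, release, and back off up and towards the robot.

```bash
python3 -m inch '[[[0,-0.004,0.008,0,0,0,1],[0,0,0,0,0,0,1],[0,0,0,0,0,0,1],[0,0,0,0,0,0,0.5],[0,0,0,0,0,0,0.35],[0,0,0,0,0,0,0.2],[0,0,0,0,0,0,0],[0,0,0,0,0,0,0],[0,0,0,0,0,0,0],[0,0,0,0,0,0,0]]]'; python3 -m inch '[[[0,0,-0.05,0,0,0,0],[0,0,-0.1,0,0,0,0],[0,0,-0.15,0,0,0,0],[0,0,-0.15,0,0,0,0],[0,0,-0.15,0,0,0,0],[0,0,-0.1,0,0,0,0],[0,-0.1,0,0,0,0,0],[0,-0.1,0,0,0,0,0],[0,-0.1,0,0,0,0,0],[0,-0.1,0,0,0,0,0],[0,-0.1,0,0,0,0,0],[0,-0.1,0,0,0,0,0],[0,-0.1,0,0,0,0,0],[0,-0.1,0,0,0,0,0],[0,0,0,0,0,0,0],[0,0,0,0,0,0,0],[0,0,0,0,0,0,0],[0,0,0,0,0,0,0]]]'
python3 - <<'E'
from h import *
o=np.array([.6575,.0013]);ey=np.array([.115,.993]);ey/=np.hypot(*ey);ex=np.array([ey[1],-ey[0]])
for n in ("scene","side"):
    f=r.grab_frame(n);P=cloud(f);z=P[...,2]
    if n=="scene": save(f,"pics/end.png",(180,100,480,325),2.6)
    for s in (-.105,-.035,.035,.105):
        c=o+s*ey
        q=P[(z>.062)&(z<.08)&(abs(P[...,0]-c[0])<.035)&(abs(P[...,1]-c[1])<.033)]
        m=(q.min(0)+q.max(0))/2; d=m[:2]-o
        print(n,s,len(q),(d@ex).round(4),(d@ey).round(4),np.percentile(q[:,2],[50,95]).round(4))
E
```

```text
time_s: 32.65
tcp_pos: [0.6698, 0.1048, 0.0232]
tcp_rot: [0.707, 0.707, -0.0, -0.0]
ft_force: [0.3, -0.7, 0.1]
grip_width: 0.0909
finger_force: 0.0
time_s: 34.45
tcp_pos: [0.5108, 0.1047, 0.1634]
tcp_rot: [0.707, 0.707, 0.0, 0.0]
ft_force: [-0.1, 0.5, 0.6]
grip_width: 0.0924
finger_force: 0.0
scene -0.105 500 0.0011 -0.1072 [0.0682 0.0699]
scene -0.035 469 0.0025 -0.0361 [0.0684 0.0701]
scene 0.035 433 0.0006 0.0343 [0.0683 0.07  ]
scene 0.105 413 0.0012 0.1017 [0.0683 0.0699]
side -0.105 266 0.002 -0.1056 [0.0672 0.0692]
side -0.035 26 -0.014 -0.0276 [0.0653 0.0681]
side 0.035 58 -0.0024 0.0295 [0.067  0.0694]
side 0.105 345 0.0021 0.1045 [0.067  0.0691]
```

View pics/end.png

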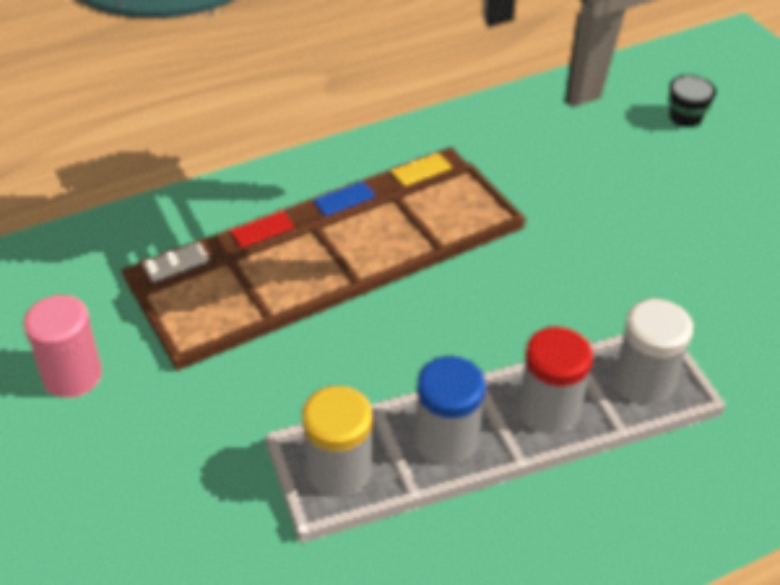

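All four pots stand upright and centred in the aluminium rack: yellow (338,440), blue (450,410), red (557,380) and white (657,350). That is the reverse of the tag order, and the gripper is clear (595,50).

```bash
python3 -c "
from rig import r
print(r.finish_job())"
```

```text
the job is handed in; nothing more can be done
None
```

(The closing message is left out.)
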